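# Roll the culture jar up to the light panel

### The arm

A 6-joint arm with a two-finger parallel gripper is mounted at the origin on the work surface. World frame = base frame: x ahead of the robot, y to its left, z up, the work surface at z = 0. Lengths are in m, angles in rad, forces in N, time in s.
With the tool pointing down it reaches from about 0.3 to 0.825 m from the base axis. Payload 5.4 kg.
Tool frame: the origin (TCP) lies at the very end of the fingers, on their centre line; the grasp point (between the pads) lies 19 mm behind it; x points along the fingers, y is the direction in which the jaws open and shut, and the axes are right-handed (so a half turn about x gives the same grasp; the last joint's range is limited). The gripper opens to 92 mm and grips with 3 to 60 N. Pads are 20 mm wide; open, the fingers measure 128 mm over their backs; the gripper's body (75 mm by 189 mm) begins 69 mm behind the grasp point.
Start: joints at [1.016, 0.158, 1.597, -0, 1.386, -0.21], TCP at [0.194, 0.541, 0.215] pointing down, gripper open.
Joint ranges: [-2.91, 2.91], [-0.94, 2.29], [0.18, 2.7], [-1.29, 4.43], [0.17, 2.64], [-3, 3]. Speed limits (rad/s): [2.57, 2.57, 3.14, 3.14, 3.14, 3.14].

### API

Orientations are given as a 3x3 rotation matrix whose columns are the frame's x, y, z axes.
In Python, from bench import readout, snapshot, ticket gives the robot as it stands. The module is installed in compiled form; this text tells all that it offers.
- The arm moves only by the tool play_rows, never from a script. Its argument "series" is text: rows parted by semicolons, each of 7 numbers parted by spaces: the shift along the tool's x, y, z each as a share of 0.075 m, from -1 to 1, then the turn, a rotation vector about the tool's x, y, z each as a share of 180 degrees, from -1 to 1, then the closure, from -1 (fully open) to 1 (shut), so that 0 is half open. A call has 1 to 10 rows; each row shifts and turns the pose as measured when the row begins, along the tool's axes as they then stand; what a row does not reach is not made up. A row lasts 1/8 s, in which the tool goes at most 62.5 mm and 10.7 degrees, less where a joint would pass 70% of its speed; a pose out of reach is approached as far as the arm can. A call with a number of a shift or a turn outside -1 to 1 is refused whole. A call with a gripper value outside its range is refused whole. The fingers move at their own pace and stop on an object; "squeeze" is the grip in N (left out, the last holds). Time passes only in rows, so rows that do not move let the fingers close. It gives the time, the measured TCP pose, the force and the opening at its end, in the units of the state.
- readout.sense(): the state, without advancing time (a new reading comes with each control period).
- snapshot(name): name is "scene" or "top"; returns a dict with "img" (420x560x3 uint8, blue, green, red), "depth" (420x560 float32, m along the optical axis (not along the pixel's ray), 0 where there is no reading), "camera_matrix" (3x3 intrinsics, pixels), "world_to_cam" (4x4, takes a point from world to camera coordinates). Camera axes: x right, y down, z forward; pixel columns grow to the right and rows downward; lengths in m; the calibration is good to about 2 mm. A picture is of the moment at which its call begins.
- ticket.close_job(): hands the job in, once; it reports no verdict.
The state is a dict: "time": time; "q": joint angles; "joint_velocities": joint speeds; "joint_efforts": joint torques, N m; "position": TCP position; "tool_rot": TCP orientation; "wrist_force": force on the tool from outside, world axes, zero at the start; "torque": the same for the moment, N m; "grip_width": opening from 0.0 (shut) to 1.0 (fully open).
Only numpy, scipy, OpenCV 4.12 (cv2) and the standard library are available. Lean on these libraries where they do the work, as an engineer would, in place of code of your own. Each camera call takes 0.05 s, during which the arm holds its last target.

### The job

Push the big clear culture jar (orange lid) up the ramp of the inspection stand, over the crest, so that it settles in the seat against the light panel, then let go and move clear. Push it steadily and gently from behind: do not pick it up, do not throw it up the slope, and do not let it get away from you and run back down. Leave the things standing around the stand where they are.

Things in the scene. Friction and masses are not known exactly. Their poses are not given: they have to be found in the camera images.
- stand: Fixed inspection stand. Origin: on the bench under its middle; +x points uphill from the foot of the ramp to the light panel, +y across it, z up (all numbers below in this frame, mm). An aluminium ramp, 150 clear between blue side rails 14 high, rises at 8 degrees from a yellow foot lip to a crest at x = 55, z = 42. Past it a grey seat falls at 9 degrees to the light panel.
- lip (a point): Middle of the top of the yellow foot lip (stand x = -121, z = 25): it stands 8 mm above the ramp and is all that keeps the jar on the stand.
- ramp (a point): Middle of the crest line; its x points up along the ramp's surface, its z is square to that surface (8 degrees from vertical), y as the stand's. A jar let go short of the crest rolls back down; once its centre is past stand x = 60 it rolls on into the seat and stays there.
- stop (a point): Middle of the top edge of the light panel's face, the stop: stand x = 140.5, z = 125. An upright grey plate with a white face to the jar, 156 wide, 20 thick.
- seat (a point): Where the centre of the jar comes to rest when seated against the light panel: stand frame x = 90.5, y = 0, z = 87 mm.
- jar: Loose clear culture jar of smooth, slippery plastic with an orange lid: a plain cylinder 100 mm across, 130 mm long, 0.2 to 0.42 kg, lying across the ramp; it rolls freely. Origin at its centre; its y is the cylinder's axis (lid at +y); x and z turn as it rolls. It starts against the foot lip, centre at about stand x = -100, z = 71, up to 6 mm off the middle sideways.
- tipbox: Bystander: tip box, grey with blue lid, 114 x 84 x 70 mm high. Origin: centre of its underside.
- reagent: Bystander: amber jar with blue cap, 62 mm across, 105 mm high. Origin: centre of its underside.
- seedling: Bystander: seedling in a black pot, pot 70 mm across and 62 mm high, leaves about 90 mm across up to 110 mm high. Origin: centre of its underside.
Mind the look-alikes: they are no part of the job. Of the things like the jar, leave any that is red; of the rest the larger one is meant.

How it is judged:
By the outcome, as a careful person would: the job done as asked, in the order asked, and still so for the second after the job is handed in, with the robot touching nothing.
It also fails if it takes over 38 s, if anything falls off the work surface, if the arm or the gripper's body presses on something with over 40 N, if the wrist force passes 120 N, or if a joint passes its speed limit or range.

## Working session

There is one attempt and no reset: what is moved stays moved. The work goes in short steps, Python scripts to look and compute and a tool call to move; the robot and the scene stay as the last step left them, time stands still between calls to the robot, and variables do not carry over. Pictures are saved under pics/ and viewed, and the job is handed in when it is done.

Besides the shell and the picture viewer there is one more tool, called after "Call:" as name(argument=value, ...), one argument or row to a line, values as JSON. play_rows: Moves the arm, as the interface text tells. Shift numbers are shares of 0.075 m and turn numbers shares of 180 degrees, none past 1 either way. Its arguments: {"type":"object","properties":{"series":{"type":"string"},"squeeze":{"type":"number"}},"required":["series"]}

```bash
mkdir -p pics; python3 - <<'E'
from bench import readout, snapshot
import cv2,numpy as np
for n in("scene","top"):
    s=snapshot(n); cv2.imwrite(f"pics/{n}0.png",s["img"]); np.savez(f"{n}0.npz",**s)
    print(n,s["camera_matrix"].round(1).tolist(),s["world_to_cam"].round(3).tolist())
print(readout.sense())
E
```

```text
scene [[539.3, 0.0, 273.3], [0.0, 539.3, 207.0], [0.0, 0.0, 1.0]] [[-0.489, 0.872, 0.005, 0.289], [0.706, 0.4, -0.584, -0.326], [-0.511, -0.282, -0.812, 1.449], [0.0, 0.0, 0.0, 1.0]]
top [[395.8, 0.0, 276.8], [0.0, 395.8, 212.7], [0.0, 0.0, 1.0]] [[0.015, -1.0, -0.003, 0.002], [-0.983, -0.014, -0.181, 0.601], [0.181, 0.006, -0.983, 0.989], [0.0, 0.0, 0.0, 1.0]]
{'time': 0.1, 'q': array([ 1.01589654e+00,  1.58961139e-01,  1.59808783e+00, -2.00701100e-05,
        1.38620071e+00, -2.10100246e-01]), 'joint_velocities': array([ 0.00056365, -0.00079842, -0.00167514,  0.0004113 , -0.00041279,
       -0.00185057]), 'joint_efforts': array([-8.64367503e-04, -3.86500561e+01, -3.22960675e+01,  7.01678381e-02,
        3.39615718e-02, -3.32723494e-05]), 'position': array([0.19407985, 0.54066252, 0.21374061]), 'tool_rot': array([[-8.56249150e-04,  3.38003842e-01,  9.41144340e-01],
       [-1.41878969e-03,  9.41143328e-01, -3.38004769e-01],
       [-9.99998627e-01, -1.62470218e-03, -3.26296808e-04]]), 'wrist_force': array([ 0.56211708, -0.16936241,  0.54385783]), 'torque': array([-0.00389403, -0.0149607 , -0.00764846]), 'grip_width': 1.0008142198814636}
```

View pics/scene0.png

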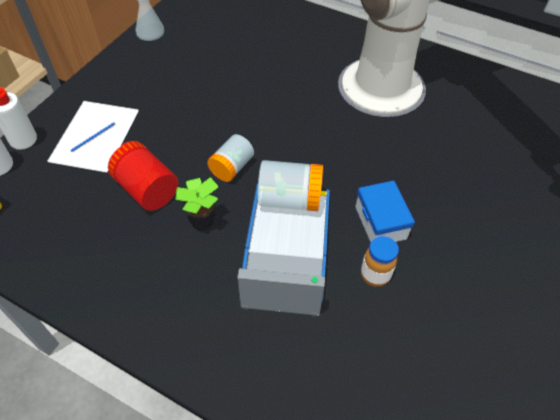

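View pics/top0.png

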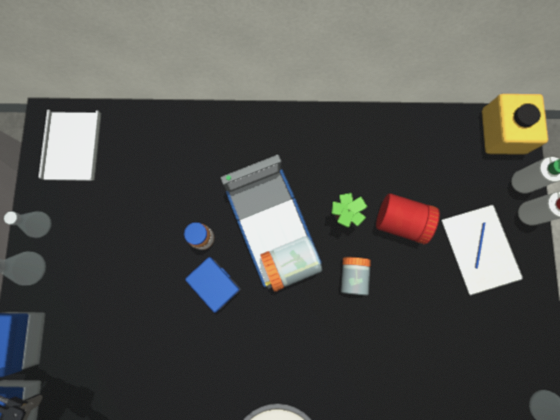

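```bash
python3 - <<'E'
import cv2,numpy as np
d=np.load("top0.npz"); cv2.imwrite("pics/topc.png",cv2.resize(d["img"][140:310,170:400],None,fx=3.4,fy=3.4,interpolation=cv2.INTER_CUBIC))
d=np.load("scene0.npz"); cv2.imwrite("pics/scc.png",cv2.resize(d["img"][140:325,190:430],None,fx=3.2,fy=3.2,interpolation=cv2.INTER_CUBIC))
E
```

```text
(no output)
```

View pics/topc.png

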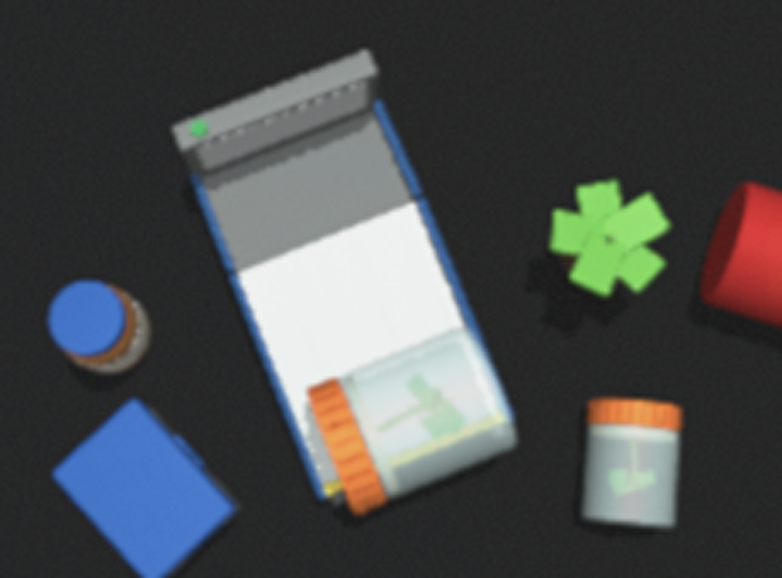

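View pics/scc.png

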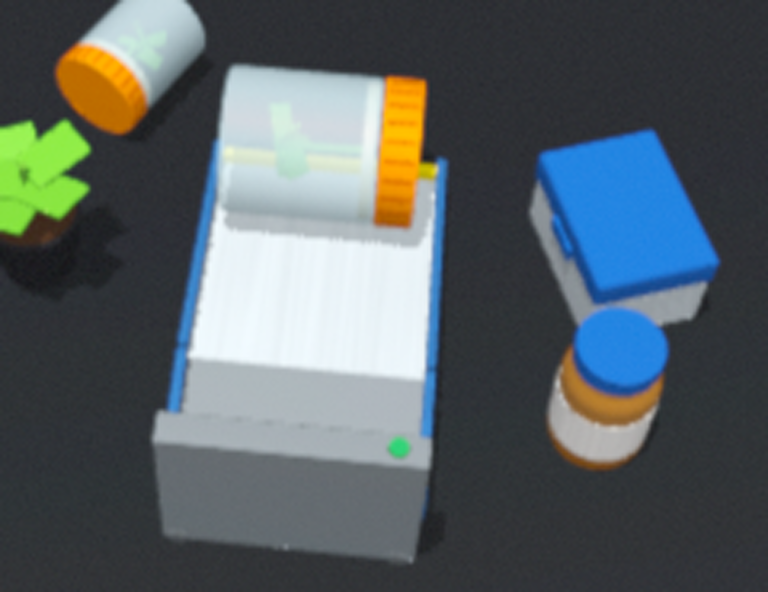

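```bash
cat > h.py <<'E'
import numpy as np
def ray(d,uv,z):
    K=d["camera_matrix"];T=d["world_to_cam"];R=T[:3,:3];t=T[:3,3]
    c=-R.T@t; v=R.T@np.linalg.solve(K,[uv[0],uv[1],1]); return c+v*(z-c[2])/v[2]
def proj(d,p):
    K=d["camera_matrix"];T=d["world_to_cam"];q=K@(T[:3,:3]@np.asarray(p)+T[:3,3]); return q[:2]/q[2]
E
python3 - <<'E'
from h import *
import cv2
d=np.load("top0.npz"); s=np.load("scene0.npz")
ct=lambda u,v:(u/3.4+170-.35,v/3.4+140-.35); cs=lambda u,v:(u/3.2+190-.35,v/3.2+140-.35)
def show(n,D,a,b,z):
    A=ray(D,a,z);B=ray(D,b,z);e=A-B; print(n,A.round(4),B.round(4),"len",np.linalg.norm(e).round(4),"mid",((A+B)/2).round(4),"uphill yaw",np.degrees(np.arctan2(e[1],e[0])).round(1)-90)
show("crest top",d,ct(238,270),ct(421,201),.042)
show("panel front top",d,ct(190,152),ct(378,72),.125)
show("panel back top",d,ct(173,126),ct(368,50),.125)
show("crest sc",s,cs(427,380),cs(188,358),.042)
show("panel front sc",s,cs(432,434),cs(160,412),.125)
show("panel back sc",s,cs(430,468),cs(154,441),.125)
# depth: jar and ramp
for D,nm in((d,"top"),(s,"scene")):
    hsv=cv2.cvtColor(D["img"],cv2.COLOR_BGR2HSV)
    m=cv2.inRange(hsv,(5,150,120),(18,255,255)); n,l,st,c=cv2.connectedComponentsWithStats(m)
    K=D["camera_matrix"];T=D["world_to_cam"]
    for i in range(1,n):
        if st[i,4]<40: continue
        v,u=np.where(l==i); z=D["depth"][v,u]; P=np.linalg.solve(K,np.c_[u*z,v*z,z].T); W=(T[:3,:3].T@(P-T[:3,3:])).T
        print(nm,c[i].round(),st[i,4],"mean",W.mean(0).round(3),"p5",np.percentile(W,3,0).round(3),"p95",np.percentile(W,97,0).round(3))
E
```

```text
crest top [0.5844 0.1088 0.042 ] [ 0.6417 -0.0341  0.042 ] len 0.154 mid [0.613  0.0373 0.042 ] uphill yaw 21.799999999999997
panel front top [0.6577 0.1384 0.125 ] [0.7206 0.0014 0.125 ] len 0.1507 mid [0.6892 0.0699 0.125 ] uphill yaw 24.700000000000003
panel back top [0.6772 0.1517 0.125 ] [0.7376 0.0091 0.125 ] len 0.1548 mid [0.7074 0.0804 0.125 ] uphill yaw 22.900000000000006
crest sc [0.5812 0.1098 0.042 ] [ 0.6413 -0.0295  0.042 ] len 0.1517 mid [0.6113 0.0402 0.042 ] uphill yaw 23.400000000000006
panel front sc [0.6581 0.1434 0.125 ] [0.7213 0.0029 0.125 ] len 0.1541 mid [0.6897 0.0732 0.125 ] uphill yaw 24.200000000000003
panel back sc [0.6778 0.1519 0.125 ] [0.7387 0.0096 0.125 ] len 0.1547 mid [0.7083 0.0808 0.125 ] uphill yaw 23.200000000000003
top [272. 271.] 357 mean [0.445 0.02  0.116] p5 [ 0.406 -0.001  0.088] p95 [0.488 0.042 0.122]
top [357. 261.] 179 mean [ 0.478 -0.197  0.058] p5 [ 0.469 -0.231 -0.001] p95 [ 0.491 -0.167  0.071]
scene [97. 14.] 62 mean [-0.093 -1.128 -0.222] p5 [-0.166 -1.168 -0.263] p95 [-0.077 -1.14  -0.218]
scene [124.  22.] 90 mean [-0.218 -1.133 -0.334] p5 [-0.3   -1.156 -0.368] p95 [-0.154 -1.143 -0.327]
scene [19. 38.] 52 mean [-0.08  -1.661 -0.517] p5 [-0.088 -1.7   -0.566] p95 [-0.073 -1.634 -0.47 ]
scene [79. 51.] 83 mean [-0.079 -1.285 -0.44 ] p5 [-0.087 -1.33  -0.495] p95 [-0.072 -1.238 -0.399]
scene [221. 169.] 435 mean [ 0.486 -0.195  0.043] p5 [ 0.47  -0.232  0.001] p95 [ 0.487 -0.167  0.065]
scene [318. 168.] 58 mean [0.42  0.014 0.1  ] p5 [ 0.363 -0.     0.001] p95 [0.442 0.032 0.122]
scene [313. 202.] 164 mean [0.496 0.04  0.086] p5 [0.486 0.027 0.055] p95 [0.499 0.05  0.101]
scene [378. 264.] 241 mean [0.564 0.216 0.083] p5 [0.542 0.186 0.064] p95 [0.568 0.241 0.085]
```

```bash
cat >> h.py <<'E'
a=np.radians(23.3); U=np.array([np.cos(a),np.sin(a),0]);L=np.array([-np.sin(a),np.cos(a),0]);O=np.array([.561,.017,0])
def stand(W): W=np.atleast_2d(W)-O; return np.c_[W@U,W@L,W[:,2]]*1000
def world(x,y,z): return O+U*x/1000+L*y/1000+np.array([0,0,z/1000])
def cloud(D):
    K=D["camera_matrix"];T=D["world_to_cam"];v,u=np.indices(D["depth"].shape);z=D["depth"]
    P=np.linalg.solve(K,np.c_[(u*z).ravel(),(v*z).ravel(),z.ravel()].T)
    return (T[:3,:3].T@(P-T[:3,3:])).T, z.ravel()>0
E
python3 - <<'E'
from h import *
for f in("top0","scene0"):
    d=np.load(f+".npz"); W,ok=cloud(d); S=stand(W); 
    j=ok&(abs(S[:,1])<90)&(S[:,0]>-170)&(S[:,0]<-40)&(S[:,2]>90)&(S[:,2]<135)
    J=S[j]; print(f,j.sum(),"y",np.percentile(J[:,1],[1,3,50,97,99]).round(1),"x",np.percentile(J[:,0],[1,50,99]).round(1),"zmax",np.percentile(J[:,2],98).round(1))
    A=np.c_[J[:,0],J[:,2],np.ones(len(J))]; p=np.linalg.lstsq(A,(J[:,0]**2+J[:,2]**2),rcond=None)[0]; print("circle c",p[:2]/2,"r",np.sqrt(p[2]+(p[:2]**2).sum()/4))
    for y0 in(-60,-30,0,30,): 
        k=J[(abs(J[:,1]-y0)<12)]; print(y0,"x of crown",k[k[:,2]>117][:,0].mean().round(1))
    r=ok&(abs(S[:,1])<60)&(S[:,0]>-20)&(S[:,0]<50)&(S[:,2]<60)&(S[:,2]>10); R=S[r]; print("ramp fit",np.polyfit(R[:,0]-55,R[:,2],1))
    p=ok&(abs(S[:,1])<90)&(S[:,0]>120)&(S[:,0]<180)&(S[:,2]>121)&(S[:,2]<132); print("panel",np.percentile(S[p],[2,50,98],0).round(1).tolist())
E
```

```text
top0 1938 y [-65.9 -63.2  -2.   58.2  60.8] x [-144.5 -101.7  -56. ] zmax 122.0
circle c [-100.10730022   72.3726491 ] r 47.89465013429194
-60 x of crown -99.9
-30 x of crown -98.9
0 x of crown -100.6
30 x of crown -100.1
ramp fit [ 0.13750057 41.8783789 ]
panel [[140.8, -72.9, 121.5], [150.0, 2.5, 125.1], [160.3, 75.8, 128.5]]
scene0 2173 y [-67.2 -64.5  -3.2  57.   59.8] x [-132.7  -80.5  -54.6] zmax 122.8
circle c [-99.90574889  75.91156564] r 45.446274657740204
-60 x of crown -99.0
-30 x of crown -99.2
0 x of crown -99.2
30 x of crown -98.3
ramp fit [ 0.1371442  42.94158737]
panel [[140.7, -74.7, 121.6], [151.9, 0.6, 125.6], [160.6, 74.9, 129.4]]
```

Candidates: the big clear jar with orange lid on the ramp (top 290,264; scene 290,186), the small clear jar (top 356,276; scene 231,157) and the big red jar (top 408,219; scene 143,175). I choose the big clear one. The crop shows it lying on the ramp against the yellow lip, lid on the stand's +y side. The ramp and panel fits match the given sizes: crest z is 42, slope 0.137, panel from x = 141 to 160, and the jar centre is at (-100, -3, 72).

I'll turn the tool so its y lies along the stand's y and its z points uphill.

Call:
play_rows(
  series="0 0 0 -0.05 0 0 -0.3;0 0 0 -0.05 0 0 -0.3;0 0 0 -0.05 0 0 -0.3;0 0 0 -0.05 0 0 -0.3;0 0 0 -0.04 0 0 -0.3;0 0 0 0 0 0 -0.3",
)

```text
time: 0.85
position: [0.1929, 0.5387, 0.2102]
tool_rot: [[-0.004, -0.419, 0.908], [-0.007, 0.908, 0.419], [-1.0, -0.005, -0.007]]
wrist_force: [-0.3, -0.0, -0.7]
grip_width: 0.652
```

```bash
cat > st.py <<'E'
from bench import readout
from h import *
s=readout.sense(); R=s["tool_rot"]; Rt=np.c_[[0,0,-1],L,U]
from scipy.spatial.transform import Rotation as Ro
print("t",round(s["time"],2),"stand",stand(s["position"]).round(1),"F",s["wrist_force"].round(1),"grip",round(s["grip_width"],2))
print("rot err share",(Ro.from_matrix(R.T@Rt).as_rotvec()/np.pi).round(4),"q",s["q"].round(2))
import sys
if len(sys.argv)>3: print("shift shares",(R.T@(world(*map(float,sys.argv[1:4]))-s["position"])/.075).round(2))
E
python3 st.py -195 -3 150
```

```text
t 0.85 stand [[-131.7  624.8  210.2]] F [-0.3 -0.  -0.7] grip 0.65
rot err share [ 0.0082 -0.0022  0.0015] q [ 1.02  0.16  1.6  -0.    1.39 -0.99]
shift shares [ 0.85 -8.34 -1.05]
```

Call:
play_rows(
  series="0 -0.4 -0.1 0.008 -0.002 0 -0.3;0 -0.7 -0.1 0 0 0 -0.3;0 -0.7 -0.1 0 0 0 -0.3;0 -0.7 -0.1 0 0 0 -0.3;0 -0.7 -0.1 0 0 0 -0.3;0 -0.7 -0.1 0 0 0 -0.3;0 -0.7 -0.1 0 0 0 -0.3;0 -0.7 -0.1 0 0 0 -0.3;0 -0.7 -0.1 0 0 0 -0.3;0 -0.7 -0.1 0 0 0 -0.3",
)

```text
time: 2.1
position: [0.3199, 0.0342, 0.2118]
tool_rot: [[0.007, -0.378, 0.926], [-0.006, 0.926, 0.378], [-1.0, -0.008, 0.004]]
wrist_force: [1.1, 1.2, 0.5]
grip_width: 0.65
```

```bash
python3 st.py -195 -3 150
```

```text
t 2.1 stand [[-214.7  111.2  211.8]] F [1.1 1.2 0.5] grip 0.65
rot err share [-0.0061  0.0012  0.0025] q [-0.27 -0.6   2.24 -0.    1.5  -2.23]
shift shares [ 0.84 -1.51  0.29]
```

Call:
play_rows(
  series="0 -0.4 0.1 -0.006 0.001 0.002 -0.3;0 -0.5 0.1 0 0 0 -0.3;0 -0.4 0.1 0 0 0 -0.3;0 -0.2 0 0 0 0 -0.3;0.4 0 0 0 0 0 -0.3;0.4 0 0 0 0 0 -0.3;0 0 0 0 0 0 -0.3",
)

```text
time: 2.98
position: [0.3851, -0.0673, 0.1512]
tool_rot: [[0.002, -0.375, 0.927], [-0.001, 0.927, 0.375], [-1.0, -0.002, 0.002]]
wrist_force: [-0.8, -0.1, -0.1]
grip_width: 0.649
```

```bash
python3 st.py -190 -3 56
```

```text
t 2.98 stand [[-194.9   -7.8  151.2]] F [-0.8 -0.1 -0.1] grip 0.65
rot err share [-0.0071  0.0006  0.0005] q [-0.49 -0.3   2.16  0.    1.28 -2.44]
shift shares [1.27 0.07 0.06]
```

Call:
play_rows(
  series="0.3 0.07 0 -0.007 0 0 -0.3;0.4 0 0 0 0 0 -0.3;0.4 0 0 0 0 0 -0.3;0.2 0 0 0 0 0 -0.3;0 0 0.1 0 0 0 -0.3;0 0 0 0 0 0 -0.3",
)

```text
time: 3.72
position: [0.396, -0.0604, 0.0601]
tool_rot: [[0.014, -0.394, 0.919], [-0.006, 0.919, 0.395], [-1.0, -0.011, 0.01]]
wrist_force: [-1.0, -0.8, 1.0]
grip_width: 0.652
```

```bash
python3 st.py -165 -3 56; python3 - <<'E'
from bench import snapshot
import cv2
a=snapshot("scene")["img"][120:330,190:430]; b=snapshot("top")["img"][140:350,180:420]
import numpy as np
cv2.imwrite("pics/behind.png",cv2.resize(np.hstack([a,b]),None,fx=1.66,fy=1.66,interpolation=cv2.INTER_CUBIC))
E
```

```text
t 3.73 stand [[-182.1   -5.8   60.1]] F [-1.  -0.8  1. ] grip 0.65
rot err share [-0.0004  0.0033  0.0036] q [-0.46 -0.13  2.22  0.    1.04 -2.43]
shift shares [0.06 0.04 0.23]
```

View pics/behind.png

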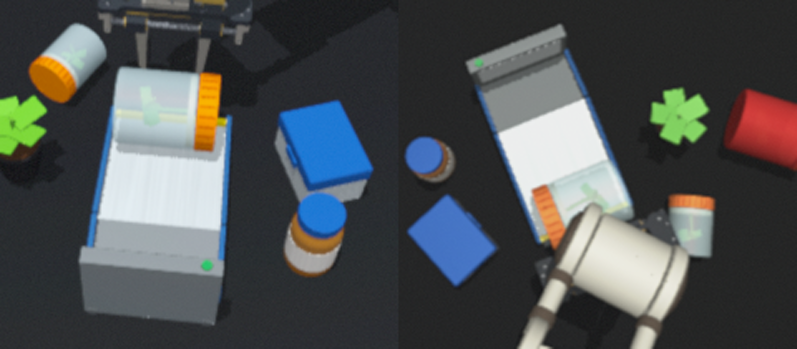

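Left, scene: the fingers stand behind the jar at about (172,50), clear of it. Right, top: the bystanders have not moved. Now a slow approach.

Call:
play_rows(
  series="0.04 0.04 0.05 0 0.003 0.003 -0.3;0 0 0.06 0 0 0 -0.3;0 0 0.06 0 0 0 -0.3;0 0 0.05 0 0 0 -0.3;0 0 0.04 0 0 0 -0.3;0 0 0.04 0 0 0 -0.3",
)

```text
time: 4.58
position: [0.417, -0.0484, 0.0578]
tool_rot: [[0.001, -0.394, 0.919], [-0.002, 0.919, 0.394], [-1.0, -0.002, 0.001]]
wrist_force: [-1.3, -1.0, 0.7]
grip_width: 0.649
```

```bash
python3 st.py -150 -3 58
```

```text
t 4.58 stand [[-158.2   -3.1   57.8]] F [-1.3 -1.   0.7] grip 0.65
rot err share [-0.0004  0.0002  0.0008] q [-0.4  -0.06  2.16 -0.    1.04 -2.38]
shift shares [-0.    0.    0.11]
```

Call:
play_rows(
  series="-0.006 0 0.045 0 0 0 -0.3;-0.007 0 0.05 0 0 0 -0.3;-0.007 0 0.05 0 0 0 -0.3;-0.007 0 0.05 0 0 0 -0.3;-0.007 0 0.05 0 0 0 -0.3;-0.007 0 0.05 0 0 0 -0.3;-0.007 0 0.05 0 0 0 -0.3;-0.007 0 0.05 0 0 0 -0.3",
)

```text
time: 5.58
position: [0.4454, -0.0361, 0.062]
tool_rot: [[-0.0, -0.394, 0.919], [-0.002, 0.919, 0.394], [-1.0, -0.002, -0.001]]
wrist_force: [-1.3, -1.2, 2.0]
grip_width: 0.651
```

```bash
cat > jar.py <<'E'
from bench import snapshot
from h import *
import cv2,sys
d=snapshot("scene"); W,ok=cloud(d); S=stand(W)
hsv=cv2.cvtColor(d["img"],cv2.COLOR_BGR2HSV); m=cv2.inRange(hsv,(5,150,120),(18,255,255)).ravel()>0
o=m&ok&(abs(S[:,1])<90)&(S[:,0]>-170)&(S[:,0]<145)&(S[:,2]>55); J=S[o]
k=ok&(abs(S[:,1])<90)&(S[:,0]>-170)&(S[:,0]<135)&(S[:,2]>60)&(S[:,2]<150)
print("lid n",o.sum(),"x pct",np.percentile(J[:,0],[2,98]).round(1),"y",np.percentile(J[:,1],[3,97]).round(1),"z",np.percentile(J[:,2],[3,97]).round(1))
for y0 in(-40,0,40):
    B=S[ok&(abs(S[:,1]-y0)<12)&(S[:,0]>-170)&(S[:,0]<138)&(S[:,2]>62)&(S[:,2]<150)]
    print(y0,"front x max",np.percentile(B[:,0],98).round(1))
if len(sys.argv)>1: cv2.imwrite(f"pics/{sys.argv[1]}.png",cv2.resize(d["img"][120:330,190:430],None,fx=2.6,fy=2.6,interpolation=cv2.INTER_CUBIC))
E
python3 st.py -90 -3 66; python3 jar.py up1
```

```text
t 5.58 stand [[-127.1   -3.    62. ]] F [-1.3 -1.2  2. ] grip 0.65
rot err share [-0.0005 -0.0003  0.0006] q [-0.35  0.01  2.08 -0.    1.05 -2.33]
shift shares [-0.05  0.    0.5 ]
lid n 324 x pct [-97.1 -16.6] y [35.8 59.5] z [ 62.7 127.3]
-40 front x max -18.9
0 front x max -18.4
40 front x max -17.4
```

View pics/up1.png

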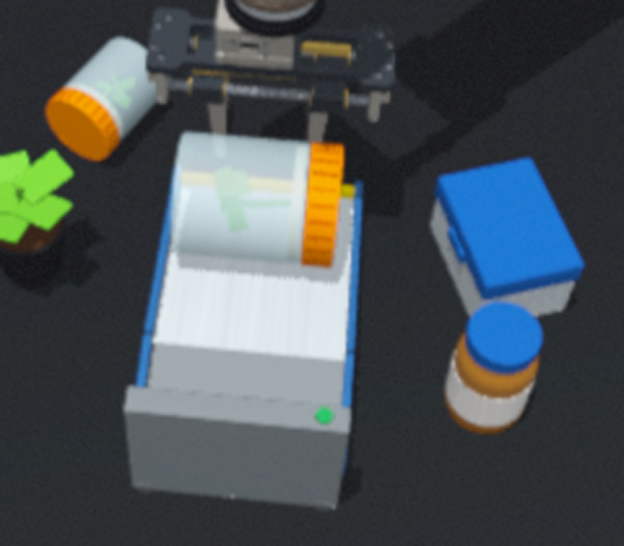

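The image shows the jar square on the ramp with the fingers right behind it; the jar is at (260,200). The jar centre is at about x = -68 and the tool at -127. I'll carry on steadily.

Call:
play_rows(
  series="-0.007 0 0.05 0 0 0 -0.3;-0.008 0 0.055 0 0 0 -0.3;-0.008 0 0.055 0 0 0 -0.3;-0.008 0 0.055 0 0 0 -0.3;-0.008 0 0.055 0 0 0 -0.3;-0.008 0 0.055 0 0 0 -0.3;-0.008 0 0.055 0 0 0 -0.3;-0.008 0 0.055 0 0 0 -0.3;-0.008 0 0.055 0 0 0 -0.3;-0.008 0 0.05 0 0 0 -0.3",
)

```text
time: 6.88
position: [0.4856, -0.0188, 0.0684]
tool_rot: [[0.0, -0.394, 0.919], [-0.002, 0.919, 0.394], [-1.0, -0.002, -0.0]]
wrist_force: [-1.4, -1.2, 1.5]
grip_width: 0.647
```

```bash
python3 st.py -40 -3 73; python3 jar.py
```

```text
t 6.88 stand [[-83.4  -3.1  68.4]] F [-1.4 -1.2  1.5] grip 0.65
rot err share [-0.0005 -0.0001  0.0006] q [-0.29  0.1   1.97 -0.    1.07 -2.26]
shift shares [-0.06  0.    0.58]
lid n 315 x pct [-55.5  26.3] y [35.7 58.9] z [ 70.5 132.5]
-40 front x max 25.0
0 front x max 24.9
40 front x max 25.2
```

Jar centre at about x = -25, square, in contact.

Call:
play_rows(
  series="-0.007 0 0.05 0 0 0 -0.3;-0.008 0 0.055 0 0 0 -0.3;-0.008 0 0.055 0 0 0 -0.3;-0.008 0 0.055 0 0 0 -0.3;-0.008 0 0.055 0 0 0 -0.3;-0.008 0 0.055 0 0 0 -0.3;-0.008 0 0.055 0 0 0 -0.3;-0.008 0 0.055 0 0 0 -0.3;-0.008 0 0.055 0 0 0 -0.3;-0.008 0 0.05 0 0 0 -0.3",
)

```text
time: 8.18
position: [0.5256, -0.0016, 0.0747]
tool_rot: [[0.001, -0.394, 0.919], [-0.002, 0.919, 0.394], [-1.0, -0.002, -0.0]]
wrist_force: [-0.2, 0.2, 0.4]
grip_width: 0.651
```

```bash
python3 st.py -0 -3 79; python3 jar.py up2
```

```text
t 8.18 stand [[-39.8  -3.1  74.7]] F [-0.2  0.2  0.4] grip 0.65
rot err share [-0.0005 -0.      0.0006] q [-0.23  0.19  1.86 -0.    1.09 -2.21]
shift shares [-0.06  0.    0.53]
lid n 312 x pct [-10.6  69.7] y [35.6 58.9] z [ 75.4 139. ]
-40 front x max 68.5
0 front x max 68.3
40 front x max 68.9
```

View pics/up2.png

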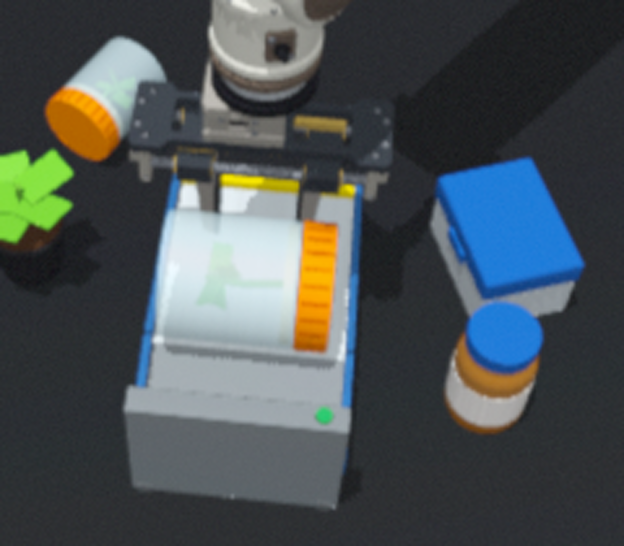

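The jar is near the crest, square, with the fingers behind it. Now the crest, more slowly.

Call:
play_rows(
  series="-0.007 0 0.05 0 0 0 -0.3;-0.008 0 0.055 0 0 0 -0.3;-0.008 0 0.055 0 0 0 -0.3;-0.008 0 0.055 0 0 0 -0.3;-0.008 0 0.055 0 0 0 -0.3;-0.007 0 0.05 0 0 0 -0.3;-0.006 0 0.045 0 0 0 -0.3;-0.005 0 0.04 0 0 0 -0.3;0 0 0.035 0 0 0 -0.3;0 0 0.03 0 0 0 -0.3",
)

```text
time: 9.48
position: [0.5614, 0.0136, 0.0795]
tool_rot: [[0.003, -0.394, 0.919], [-0.001, 0.919, 0.394], [-1.0, -0.002, 0.002]]
wrist_force: [0.2, -0.1, -0.3]
grip_width: 0.65
```

```bash
python3 st.py 30 -3 79; python3 jar.py
```

```text
t 9.47 stand [[-1.  -3.3 79.5]] F [ 0.2 -0.1 -0.3] grip 0.65
rot err share [-0.0005  0.0007  0.0007] q [-0.19  0.26  1.76 -0.    1.12 -2.17]
shift shares [0.01 0.   0.41]
lid n 369 x pct [ 30.9 111.1] y [35.3 58.8] z [ 80.2 142.9]
-40 front x max 109.1
0 front x max 109.6
40 front x max 110.0
```

Call:
play_rows(
  series="0 0 0.04 0 0 0 -0.3;0 0 0.04 0 0 0 -0.3;0 0 0.04 0 0 0 -0.3;0 0 0.04 0 0 0 -0.3;0 0 0.03 0 0 0 -0.3;0 0 0 0 0 0 -0.3;0 0 0 0 0 0 -0.3;0 0 0 0 0 0 -0.3",
)

```text
time: 10.52
position: [0.5756, 0.0197, 0.0795]
tool_rot: [[0.003, -0.394, 0.919], [-0.001, 0.919, 0.394], [-1.0, -0.002, 0.003]]
wrist_force: [-0.2, 0.3, 0.0]
grip_width: 0.652
```

```bash
python3 st.py 30 -3 79; python3 jar.py up3
```

```text
t 10.53 stand [[14.5 -3.3 79.5]] F [-0.2  0.3  0. ] grip 0.65
rot err share [-0.0005  0.0008  0.0007] q [-0.18  0.3   1.71 -0.    1.13 -2.15]
shift shares [0.01 0.   0.21]
lid n 207 x pct [ 58.8 133.4] y [35.1 59. ] z [113. 139.]
-40 front x max 131.5
0 front x max 131.7
40 front x max 131.9
```

View pics/up3.png

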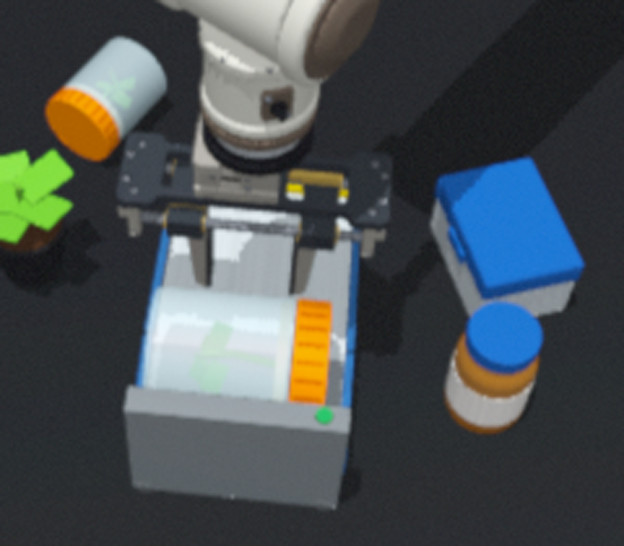

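The jar lies against the panel at (235,350) with a gap to the fingers. Back off downhill, then up.

Call:
play_rows(
  series="0 0 -0.15 0 0 0 -0.3;-0.05 0 -0.3 0 0 0 -0.3;-0.1 0 -0.3 0 0 0 -0.3;-0.4 0 -0.2 0 0 0 -0.3;-0.5 0 -0.2 0 0 0 -0.3;-0.5 0 -0.2 0 0 0 -0.3;-0.4 0 -0.2 0 0 0 -0.3;0 0 0 0 0 0 -0.3;0 0 0 0 0 0 -0.3",
)

```text
time: 11.7
position: [0.4592, -0.0281, 0.2267]
tool_rot: [[-0.002, -0.393, 0.92], [-0.001, 0.92, 0.393], [-1.0, -0.0, -0.002]]
wrist_force: [0.4, -1.3, -0.4]
grip_width: 0.65
```

```bash
python3 st.py; python3 jar.py end; python3 - <<'E'
from bench import snapshot
from h import *
import cv2
d=snapshot("top"); W,ok=cloud(d); S=stand(W)
J=S[ok&(abs(S[:,1])<90)&(S[:,0]>30)&(S[:,0]<138)&(S[:,2]>100)&(S[:,2]<145)]
print(np.percentile(J,[2,50,98],0).round(1)); print("crown x",J[J[:,2]>134][:,0].mean())
cv2.imwrite("pics/endtop.png",d["img"])
a=np.load("top0.npz")["img"]
h=lambda i:cv2.cvtColor(i,cv2.COLOR_BGR2HSV)
for n,lo,hi,roi in(("blue",(105,150,120),(118,255,255),(slice(215,320),slice(180,245))),("green",(40,120,120),(70,255,255),(slice(185,235),slice(325,372))),("red",(0,180,100),(4,255,255),(slice(185,250),slice(370,445)))):
    print(n,[[round(m["m10"]/m["m00"],1),round(m["m01"]/m["m00"],1)] for m in(cv2.moments(cv2.inRange(h(i)[roi],lo,hi)) for i in(a,d["img"])) if m["m00"]])
E
```

```text
t 11.7 stand [[-111.4   -1.2  226.7]] F [ 0.4 -1.3 -0.4] grip 0.65
rot err share [-0.0009 -0.0006  0.0001] q [-0.32 -0.16  1.89 -0.    1.41 -2.3 ]
lid n 198 x pct [ 59.8 133.5] y [35.1 59. ] z [112.6 138.4]
-40 front x max 131.6
0 front x max 132.1
40 front x max 132.2
[[ 44.7 -65.  103.3]
 [ 82.2  -2.3 130.5]
 [132.8  59.  138.5]]
crown x 90.30964338813541
blue [[28.7, 58.8], [28.7, 58.8]]
green [[23.9, 24.5], [23.9, 24.6]]
red [[39.4, 33.0], [39.5, 33.0]]
```

View pics/endtop.png

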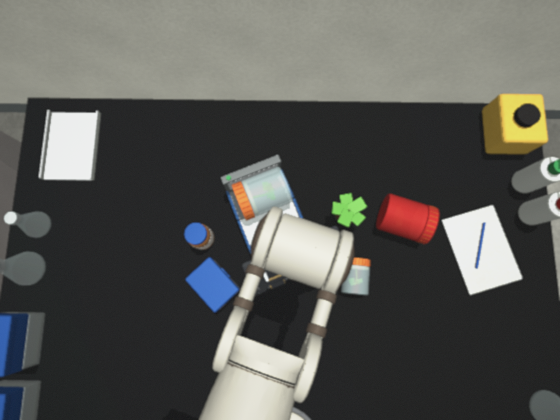

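The top view shows the jar seated at (265,193), its crown at x = 90.3 against a target of 90.5. The arm is clear and the bystanders have not moved. Handing in.

```bash
python3 -c "
from bench import ticket
print(ticket.close_job())"
```

```text
the job is handed in; nothing more can be done
None
```

The big clear jar is seated against the light panel, and I handed the job in at about 11.8 s. I pushed it up the ramp at roughly 34 mm/s with the two half-open fingers behind it, slowing at the crest. It stayed square and in contact up to the crest, then rolled the last 30 mm or so into the seat on its own. I then backed the gripper downhill and raised it.

- **Jar position:** in the last check its crown was at stand x = 90.3 mm (target 90.5), about 3 mm off centre sideways, as it started. Its top measured about 138 mm high, against an expected 137 mm.
- **Jar at rest:** its front face measured the same to within 0.5 mm in the pictures before and after I backed off.
- **Arm clear:** the fingers were about 227 mm above the bench, and the wrist force, read between moves, stayed under 3 N.
- **Things around the stand:** the tip box and amber jar (checked together by their blue lid and cap), the seedling and the red jar were within 0.1 pixel of their starting positions. I checked the small clear jar only by eye, because the arm partly hid it from above; it looked unmoved.

No check failed or disagreed.

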